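# Mesh the nut mill's grinding rotor and hold it home

### The job

Lift the grinding rotor with the flat grip bar out of its parking sleeve, turn it until the four fins of its stem mesh with the slots in the nut mill's drive hub, and slide it down. Press it fully home against the hub's spring, so that its flange lies flush on the hub's rim, and finish while still gripping it and keeping it pressed down there. Leave the pusher and everything else on the counter where it is.

Things in the scene. Friction and masses are not known exactly. Their poses are not given: they have to be found in the camera images.
- rotor: grinding rotor, bare steel, 97 mm tall, 0.25 to 0.5 kg. Stem: four spline fins in a cross along x and y, 34 mm tip to tip, 6 mm thick, 34 mm long, lower edges rounded. Above it a flange 54 mm across (34 to 42 mm up), a low cone (to 52 mm), a flat grip bar. Origin: on the axis, bottom of the stem; z up. Starts upright, any yaw, in sleeve_a: flange on the rim, stem loose in the bore
- rotor_grip (a point): middle of the rotor's upright flat grip bar, on the axis 77 mm above the rotor's origin; the bar is 30 mm long (along x), 14 mm thick (along y) and reaches from 52 to 97 mm above the origin, so one pair of fins runs along it below and the other pair across it
- hub: the mill's drive hub, a round aluminium collar 58 mm across, 38 mm high, in the middle of the mill's deck, with a cross of four slots for the rotor's fins. Origin: on its axis at deck level, 85 mm above the counter; z up. At any angle, stiff to turn (about 0.8 N m). With the rotor fully home its flange lies on the hub's rim and the rotor's origin is 4 mm above the hub's
- hub_mouth (a point): middle of the hub's open top, 38 mm above its origin: a 40 mm bore with four square dogs (10.5 mm wide, tops 1 mm below the rim) that leave a cross of slots between them; the slots are 9 mm wide and 40 mm tip to tip, run along this point's x and y axes and go straight down, so the rotor fits in four positions a quarter turn apart
- pin (a joint): travel in m of the round spring pin (12 mm across) in the middle of the hub, which lifts the rotor back up: 0 when up (its top 12 mm above the hub's origin), positive as the rotor's stem presses it down, 0.008 when the rotor is fully home. Spring: 7 N to start it, 15 N at 0.008; the rotor's own weight does not press it down
- mill: the nut mill's motor base, white with a steel deck, 200 x 170 x 85 mm, standing fixed on the counter; origin: centre of its underside, below the hub. Three lugs 12 mm high stand on the deck 60 mm from the middle
- sleeve_a: grey parking sleeve fixed to the counter, 62 mm across, 50 mm high, plain round bore 40 mm across; origin: centre of its underside. Holds the rotor
- sleeve_b: a second, equal sleeve; holds the pusher
- pusher: the nut pusher, bare steel like the rotor, but with a plain round stem and a ball knob 30 mm across on top; 97 mm tall, origin at the bottom of its stem; not needed, stays in its sleeve
- hopper: clear open round hopper of the mill with two small black handles, 124 mm across, 110 high; origin on its underside; bystander, stays where it is
- jar: closed jar of nuts, 70 mm across, 100 high; origin on its underside; bystander, stays where it is
- bowl: white bowl, 110 mm across, 45 high; origin on its underside; bystander, stays where it is
- scoop: steel scoop with a rod handle, 85 x 60 x 35 mm pan; origin on its underside; bystander, stays where it is
- brush: hand brush lying on the counter; origin under its middle; bystander, stays where it is
Mind the look-alikes: they are no part of the job. Leave any green, pink or red look-alike of the sleeve_a alone.

How it is judged (in metres and radians):
On the way, in this order (a step that is already met when the one before it is completed fails the run):
1. the rotor is lifted out of its sleeve in the gripper (z of rotor in the frame of sleeve_a above 0.055 m and contact force between rotor and the fingers above 1 N), for 0.2 s.
2. its fins have entered the hub's slots, at least 12 mm deep (z of rotor in the frame of hub below 0.026 m and horizontal distance between rotor and hub below 0.004 m and angle between rotor's own z axis and vertical below 0.07 rad), for 0.1 s.
At the end, for the whole second after the job is handed in: The rotor stands upright (within 4 degrees) and centred (within 4 mm) in the hub, its flange within 2.5 mm of the hub's rim, the spring pin pressed down at least 5.5 mm, at rest, with the gripper still on it and pressing (z of rotor in the frame of hub below 0.0065 m and value of joint pin above 0.0055 m and contact force between rotor and the fingers above 3 N and linear speed of rotor below 0.02 m/s and horizontal distance between rotor and hub below 0.004 m and angle between rotor's own z axis and vertical below 0.07 rad); the arm keeps its last pose, push and grip.
It fails at once if the pusher is moved by more than 25 mm (distance of pusher from where it was at the start of the episode above 0.025 m).
It fails at once if one of the things standing about on the counter is moved by more than 40 mm (distance of any of hopper, jar, bowl, scoop, brush from where it was at the start of the episode above 0.04 m).
It also fails if it takes over 48 s, if anything falls off the work surface, if the arm or the gripper's body presses on something with over 40 N, if the wrist force passes 120 N, or if a joint passes its speed limit or range.

### The arm

A 6-joint arm with a two-finger parallel gripper is mounted at the origin on the work surface. World frame = base frame: x ahead of the robot, y to its left, z up, the work surface at z = 0. Lengths are in m, angles in degrees, forces in N, time in s.
With the tool pointing down it reaches from about 0.3 to 0.75 m from the base axis. Payload 8.5 kg.
Tool frame: the origin (TCP) lies midway between the tips of the shut fingers; the grasp point (between the pads) lies 19 mm behind it (env.tcp_to_grasp is the z of the grasp point in the tool frame, in m); z points along the fingers, y is the line along which they close (so a half turn about z gives the same grasp; the last joint's range is limited). The gripper opens to 85 mm and grips with 20 to 120 N. Pads are 22 mm wide; open, the fingers measure 114 mm over their backs; the gripper's body (76 mm by 85 mm) begins 54 mm behind the grasp point. The pads swing forward as they close: fully open they stand 13 mm farther back than shut.
Start: joints at [-77.538, 21.807, 74.336, -0, 83.858, -12.336], TCP at [0.231, -0.499, 0.231] pointing down, gripper open.
Joint ranges: [-178.18, 178.18], [-50.72, 133.34], [12.68, 142.11], [-81.47, 261.47], [9.98, 163.14], [-165.26, 165.26]. Speed limits (degrees/s): [136.94, 136.94, 180, 180, 180, 180].

### API

Orientations are given as a 3x3 rotation matrix whose columns are the frame's x, y, z axes.
In Python, from rig import env, imaging, job, models gives the robot as it stands. The module is installed in compiled form; this text tells all that it offers.
- The arm moves only by the tool jog_arm, never from a script. Its argument "plan" is text: rows parted by semicolons, each of 7 numbers parted by spaces: the turn, a rotation vector about the tool's x, y, z in degrees, then the shift along the tool's x, y, z in cm, then the closure in counts, from 0 (fully open) to 255 (shut). In form: rx ry rz x y z claw; .... A call has 1 to 10 rows; each row shifts and turns the commanded pose from where the row before left it, along the tool's axes as they then stand; what a row does not reach is not made up. A row lasts 1/12 s, in which the tool goes at most 41.7 mm and 7.16 degrees, less where a joint would pass 70% of its speed; a pose out of reach is approached as far as the arm can. A call with a gripper value outside its range is refused whole. The fingers move at their own pace and stop on an object; "grip_force" is the grip in N (left out, the last holds). Time passes only in rows, so rows that do not move let the fingers close. It gives the time, the measured TCP pose, the force, the opening and the grip force at its end, in the units of the state.
- env.observe(): the state, without advancing time (a new reading comes with each control period).
- imaging.get_image(name): name is "scene" or "top" or "wrist"; returns a dict with "pixels" (420x560x3 uint8, red, green, blue), "depth" (420x560 float32, m along the optical axis (not along the pixel's ray), 0 where there is no reading), "fov_y" (degrees; the focal length in pixels is half the picture's height over the tangent of half this angle, whatever the lens; pixels are square), "cx", "cy" (the principal point, pixels), "world_from_camera" (4x4, takes a point from camera to world coordinates). Camera axes: x right, y down, z forward; pixel columns grow to the right and rows downward; lengths in m; the calibration is good to about 2 mm. A picture is of the moment at which its call begins.
- job.close_job(): hands the job in; it is judged then, once.
Trained networks look in the newest picture that a camera, given by its name, has taken for a name from the list of things; names that differ only in an ending like _2 or _b are one class to them, and where a whole thing is asked for, a point or a joint stands for the part that bears it (a point fixed in the world has none). Each returns a list of dicts, best first, with "confidence" (0 to 1); they miss things now and then, are a little off and sometimes report something else, mostly with a low value. They report only what shows in the picture. A call takes as long as a camera call. They do not tell look-alikes from the thing itself.
- models.outline_of(camera, query): "region" (420x560 bool, what is visible of it) and "bbox" ([centre column, centre row, width, height] in pixels, round what is visible of it).
- models.tip_of(camera, query): "at" ([column, row] in pixels: a listed point, or the origin of a listed thing).
The state is a dict: "time_s": time; "q": joint angles; "qvel": joint speeds; "joint_efforts": joint torques, N m; "position": TCP position; "tool_rot": TCP orientation; "ft_force": force on the tool from outside, world axes, zero at the start; "wrist_torque": the same for the moment, N m; "grip_width": finger opening in m; "gripper_force": force on a finger pad.
Only numpy, scipy, OpenCV 4.12 (cv2) and the standard library are available. Lean on these libraries where they do the work, as an engineer would, in place of code of your own. Each camera call takes 0.05 s, during which the arm holds its last target. There are 200 camera calls.

## Working session

There is one attempt and no reset: what is moved stays moved. The work goes in short steps, Python scripts to look and compute and a tool call to move; the robot and the scene stay as the last step left them, time stands still between calls to the robot, and variables do not carry over. Pictures are saved under pics/ and viewed, at most 10 in all, crops included, and the job is handed in when it is done.

Besides the shell and the picture viewer there is one more tool, called after "Request:" by a JSON object that holds its "method" and its "body", one argument or row to a line. jog_arm: Moves the arm, as the interface text tells. Its arguments: {"type":"object","properties":{"plan":{"type":"string"},"grip_force":{"type":"number"}},"required":["plan"]}

```bash
mkdir -p pics; cat > h.py <<'E'
import numpy as np, cv2
from rig import env, imaging, job, models
def K(im):
    h=im["pixels"].shape[0]; return h/2/np.tan(np.radians(im["fov_y"])/2)
def cloud(im):
    d=im["depth"]; f=K(im); v,u=np.indices(d.shape)
    p=np.stack([(u-im["cx"])*d/f,(v-im["cy"])*d/f,d],-1)
    T=np.array(im["world_from_camera"]); w=p@T[:3,:3].T+T[:3,3]; w[d==0]=np.nan; return w
def atz(im,uv,z):
    f=K(im);T=np.array(im["world_from_camera"]); r=T[:3,:3]@np.array([(uv[0]-im["cx"])/f,(uv[1]-im["cy"])/f,1]); c=T[:3,3]
    return c+r*(z-c[2])/r[2]
def save(n,px): cv2.imwrite("pics/"+n+".png",cv2.cvtColor(px,cv2.COLOR_RGB2BGR))
E
python3 - <<'E'
from h import *
np.set_printoptions(precision=4,suppress=True)
a=imaging.get_image("top"); s=imaging.get_image("scene")
save("top",a["pixels"]); save("scene",s["pixels"])
for cam,im in (("top",a),("scene",s)):
    w=cloud(im); T=np.array(im["world_from_camera"]);print(cam,T[:3,3],T[:3,2])
    for q in ["rotor","hub","sleeve_a","pusher","hopper","jar","bowl","scoop","brush","mill"]:
        for o in models.outline_of(cam,q)[:3]:
            p=w[o["region"]]; print(q,round(o["confidence"],2),np.round(o["bbox"]),np.nanmedian(p,0),np.nanpercentile(p[:,2],98))
    for q in ["rotor_grip","hub_mouth","rotor"]:
        for o in models.tip_of(cam,q)[:3]: print("tip",q,round(o["confidence"],2),o["at"],atz(im,o["at"],{"rotor_grip":.093,"hub_mouth":.123,"rotor":.016}[q]))
E
```

```text
top [ 0.4233 -0.0102  1.2438] [ 0.0759  0.0004 -0.9971]
rotor 0.94 [292. 211.  21.  15.] [ 0.4981 -0.0399  0.0615] 0.11516017968151092
hub 0.72 [169. 178.  26.  25.] [0.5761 0.257  0.1197] 0.12662881261773873
sleeve_a 0.97 [387. 226.  29.  31.] [ 0.4594 -0.2602  0.0057] 0.05503662847061588
sleeve_a 0.97 [182. 267.  30.  36.] [0.3562 0.2401 0.0169] 0.0526805408622703
sleeve_a 0.8 [250. 247.  35.  28.] [0.4164 0.073  0.0063] 0.05325294411976208
pusher 0.67 [392. 227.  22.  22.] [ 0.4565 -0.2758  0.0594] 0.1129385273566402
pusher 0.28 [362. 171.  58.  58.] [ 0.6188 -0.1994  0.0059] 0.03659390822645023
hopper 0.81 [263. 117.  73.  58.] [0.7409 0.0335 0.0202] 0.11096926817089059
jar 0.72 [334. 132.  32.  30.] [ 0.6914 -0.1378  0.0978] 0.10363100774521743
jar 0.57 [166. 178.  28.  23.] [0.5753 0.2593 0.1198] 0.12662475995936542
bowl 0.78 [407. 148.  44.  46.] [ 0.6637 -0.3296  0.0197] 0.04682085186497913
scoop 0.74 [364. 171.  61.  60.] [ 0.6162 -0.2034  0.0056] 0.03671328680312045
brush 0.71 [350. 256.  33.  76.] [ 0.405  -0.181   0.0178] 0.023904798009448006
brush 0.23 [335. 129.  36.  3
[... 1370 characters left out ...]
179032571147262
bowl 0.72 [150. 264.  43.  40.] [ 0.645  -0.331   0.0239] 0.04561980500964666
scoop 0.58 [188. 200.  17.  18.] [ 0.4654 -0.2757  0.0588] 0.11193840713822281
scoop 0.55 [198. 250.  41.  38.] [ 0.5954 -0.2171  0.0233] 0.036256137405712784
brush 0.68 [229. 201.  37.  48.] [ 0.4186 -0.1793  0.0168] 0.021601315673054015
mill 0.81 [388. 252.  88.  91.] [0.6187 0.2511 0.0843] 0.12282821597783455
tip rotor_grip 0.84 [269.0, 209.0] [ 0.5075 -0.0438  0.093 ]
tip rotor_grip 0.72 [288.8, 306.6] [0.797  0.0295 0.093 ]
tip rotor_grip 0.47 [211.8, 264.0] [ 0.6986 -0.1529  0.093 ]
tip hub_mouth 0.56 [396.5, 227.4] [0.5772 0.2678 0.123 ]
tip rotor 0.57 [270.5, 229.8] [ 0.5077 -0.0417  0.016 ]
```

View pics/top.png

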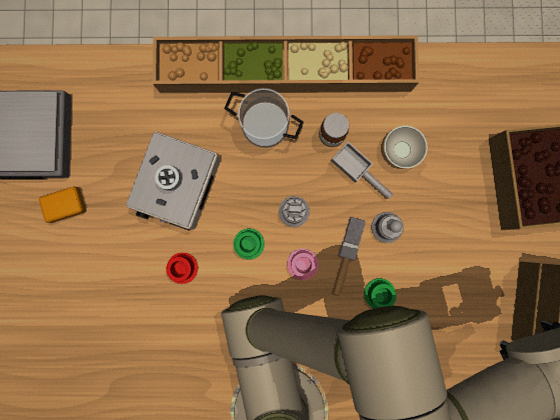

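View pics/scene.png

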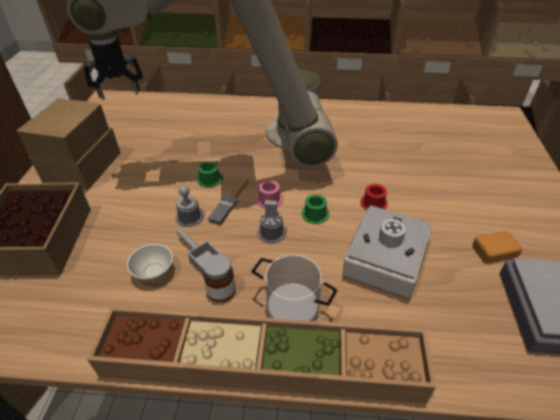

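The top view shows the rotor with its flat bar in a grey sleeve at (294,211). The ball-knobbed pusher is in the other grey sleeve at (388,227), and the hub is at (167,177). The coloured sleeves are empty look-alikes: green (249,243) and (380,293), pink (302,264), red (182,267). The rotor at (294,211) fits the description. I'll confirm it in an enlarged crop and measure.

```bash
python3 - <<'E'
from h import *
np.set_printoptions(precision=4,suppress=True)
ims={n:imaging.get_image(n) for n in("top","scene")}
t,s=ims["top"]["pixels"],ims["scene"]["pixels"]
def c(p,u,v,r=25): return cv2.resize(p[v-r:v+r,u-r:u+r],(390,290) if 0 else (290,290),interpolation=cv2.INTER_CUBIC)
save("crop",np.vstack([np.hstack([c(t,294,211),c(t,167,177)]),np.hstack([c(s,271,218),c(s,393,233)])]))
for n,im in ims.items():
    w=cloud(im); 
    m=(abs(w[...,0]-.5)<.06)&(abs(w[...,1]+.04)<.06)
    for lo,hi in((.103,.125),(.085,.125),(.04,.06)):
        p=w[m&(w[...,2]>lo)&(w[...,2]<hi)]
        if len(p)>5:
            r=cv2.minAreaRect(p[:,:2].astype(np.float32)*1000); C=np.cov(p[:,:2].T);e,v=np.linalg.eigh(C)
            print(n,lo,len(p),p.mean(0),r,"pca",np.degrees(np.arctan2(v[1,1],v[0,1])),np.sqrt(e)*1000)
    m=(abs(w[...,0]-.58)<.045)&(abs(w[...,1]-.255)<.045)&(w[...,2]>.108)
    p=w[m];(cx,cy),r=cv2.minEnclosingCircle(p[:,:2].astype(np.float32)*1000);print(n,"hub",len(p),p.mean(0),cx,cy,r)
E
```

```text
top 0.103 77 [ 0.4993 -0.0423  0.1121] ((499.51751708984375, -42.239112854003906), (28.36139488220215, 12.185038566589355), 89.07469940185547) pca 90.27222775952315 [4.0147 8.828 ]
top 0.085 82 [ 0.4989 -0.0428  0.1107] ((499.04779052734375, -42.22852325439453), (28.4410400390625, 13.158008575439453), 88.66393280029297) pca 87.31606483375634 [4.2094 8.7919]
top 0.04 278 [ 0.4977 -0.042   0.0539] ((499.9154968261719, -41.513248443603516), (59.625526428222656, 59.794857025146484), 89.87136840820312) pca 140.93057189987584 [17.7095 18.161 ]
top hub 400 [0.5739 0.2568 0.1206] 575.1636352539062 257.5105285644531 29.600563049316406
scene 0.103 70 [ 0.5037 -0.0401  0.1106] ((501.8390808105469, -40.175941467285156), (29.735279083251953, 15.747759819030762), 83.78970336914062) pca 85.54772232389786 [4.2712 8.6125]
scene 0.085 131 [ 0.5053 -0.0401  0.1031] ((502.2635498046875, -40.151268005371094), (29.876171112060547, 16.586355209350586), 83.78970336914062) pca 85.85769789203789 [3.7342 8.7858]
scene 0.04 212 [ 0.5166 -0.0389  0.0517] ((507.6893615722656, -40.19660568237305), (59.76304626464844, 49.16130065917969), 89.87581634521484) pca 98.68012340796433 [11.8338 18.1001]
scene hub 416 [0.58   0.2588 0.1194] 576.40380859375 260.3479919433594 30.24171257019043
```

View pics/crop.png

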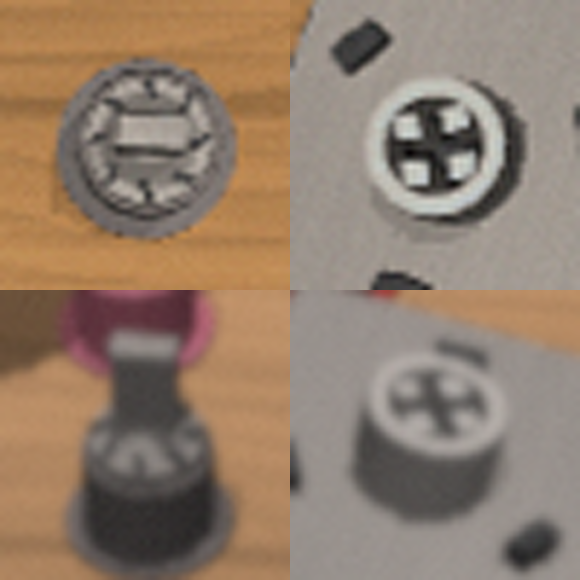

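The crop confirms it: the bar-topped rotor is in the grey sleeve, with the bar roughly along world y. The hub's cross is tilted by a few degrees.

```bash
cat >> h.py <<'E'
from scipy.spatial.transform import Rotation as Ro
def go(p,yawY,rows=None):
    """steps to bring TCP to p, pointing down, tool y at world angle yawY (mod 180): rotation total, then shift in new tool frame"""
    s=env.observe(); R=np.array(s["tool_rot"]); P=np.array(s["position"])
    best=None
    for a in (yawY,yawY+180):
        a_=np.radians(a); y=np.array([np.cos(a_),np.sin(a_),0]); z=np.array([0,0,-1.]); T=np.stack([np.cross(y,z),y,z],1)
        rv=np.degrees(Ro.from_matrix(R.T@T).as_rotvec())
        if best is None or np.linalg.norm(rv)<np.linalg.norm(best[0]): best=(rv,T)
    rv,T=best
    print("t",s["time_s"],"pos",P.round(4),"y ang",np.degrees(np.arctan2(R[1,1],R[0,1])).round(2),"q",np.round(s["q"],1),"w",s["grip_width"])
    d=np.array(p)-P
    print("rotvec",rv.round(2),"shift cm, cur frame",(R.T@d*100).round(2),"new frame",(T.T@d*100).round(2))
E
python3 - <<'E'
from h import *
print(env.tcp_to_grasp,env.observe()["ft_force"],env.observe()["tool_rot"])
go([.5,-.041,.231],-3)
E
```

```text
-0.0187 [-0.18141484 -0.90089886  0.52080556] [[ 9.07783215e-01  4.19439667e-01 -1.31306678e-05]
 [ 4.19439667e-01 -9.07783215e-01  2.49331714e-05]
 [-1.46183870e-06 -2.81414374e-05 -1.00000000e+00]]
t 1.5 pos [ 0.2307 -0.4993  0.2313] y ang -65.2 q [-77.5  21.8  74.3  -0.   83.9 -12.3] w 0.08564186758543449
rotvec [ -0.   -0.  -62.2] shift cm, cur frame [ 4.367e+01 -3.030e+01  3.000e-02] new frame [4.717e+01 2.450e+01 3.000e-02]
```

Request:
{"method": "jog_arm", "body": {
  "plan": "0 0 -6.9 0 0 0 0;0 0 -6.9 0 0 0 0;0 0 -6.9 0 0 0 0;0 0 -6.9 0 0 0 0;0 0 -6.9 0 0 0 0;0 0 -6.9 0 0 0 0;0 0 -6.9 0 0 0 0;0 0 -6.9 0 0 0 0;0 0 -7 0 0 0 0;0 0 0 1 0.5 0 0",
  "grip_force": 60
}}

```text
time_s: 2.33
position: [0.2357, -0.4904, 0.2311]
tool_rot: [[0.049, 0.999, -0.0], [0.999, -0.049, -0.0], [-0.0, -0.0, -1.0]]
ft_force: [-0.3, 0.1, -0.7]
grip_width: 0.0858
gripper_force: 0.0
```

Request:
{"method": "jog_arm", "body": {
  "plan": "0 0 0 3.5 1.8 0 0;0 0 0 3.5 1.8 0 0;0 0 0 3.5 1.8 0 0;0 0 0 3.5 1.8 0 0;0 0 0 3.5 1.8 0 0;0 0 0 3.5 1.8 0 0;0 0 0 3.5 1.8 0 0;0 0 0 3.5 1.8 0 0;0 0 0 3.5 1.8 0 0;0 0 0 3.5 1.8 0 0"
}}

```text
time_s: 3.17
position: [0.4346, -0.1469, 0.2316]
tool_rot: [[0.057, 0.998, 0.0], [0.998, -0.057, -0.0], [-0.0, 0.0, -1.0]]
ft_force: [0.7, -1.0, -0.5]
grip_width: 0.0855
gripper_force: 0.0
```

Request:
{"method": "jog_arm", "body": {
  "plan": "0 0 0 3.5 1.8 0 0;0 0 0 3.5 1.8 0 0;0 0 0 2.8 1.5 0 0;0 0 0 1.4 0.7 0 0;0 0 0 0 0 0 0;0 0 0 0 0 0 0"
}}

```text
time_s: 3.67
position: [0.4977, -0.0398, 0.2312]
tool_rot: [[0.053, 0.999, -0.0], [0.999, -0.053, -0.0], [-0.0, -0.0, -1.0]]
ft_force: [0.2, 0.4, -0.5]
grip_width: 0.0852
gripper_force: 0.0
```

```bash
cat > look.py <<'E'
from h import *
import sys
np.set_printoptions(precision=4,suppress=True)
im=imaging.get_image("wrist"); save(sys.argv[1],im["pixels"]); w=cloud(im)
T=np.array(im["world_from_camera"]);print(T[:3,3],T[:3,2])
E
cat > r.py <<'E'
from look import *
m=(abs(w[...,0]-.5)<.06)&(abs(w[...,1]+.04)<.06)
for lo,hi in((.105,.12),(.053,.062)):
    p=w[m&(w[...,2]>lo)&(w[...,2]<hi)]
    if len(p)>5:
        r=cv2.minAreaRect(p[:,:2].astype(np.float32)*1000); e,v=np.linalg.eigh(np.cov(p[:,:2].T))
        print(lo,len(p),p.mean(0),r,"pca",np.degrees(np.arctan2(v[1,1],v[0,1])))
go([.5,-.041,.075],-3)
E
python3 r.py wr1
```

```text
[0.5022 0.044  0.3737] [-0.0173 -0.3258 -0.9453]
0.105 576 [ 0.5015 -0.0388  0.1125] ((501.8265686035156, -39.84466552734375), (30.040531158447266, 13.276199340820312), 86.89010620117188) pca 86.77807432739955
0.053 1177 [ 0.5016 -0.0349  0.0587] ((501.5121765136719, -39.011444091796875), (52.103675842285156, 51.47614669799805), 0.8901435732841492) pca 178.90957621492223
t 3.7167 pos [ 0.4976 -0.0406  0.2313] y ang -3.1 q [-18.3  16.7  82.1  -0.   81.2 -15.2] w 0.08537624617710007
rotvec [-0.02  0.01 -0.1 ] shift cm, cur frame [-0.02  0.25 15.63] new frame [-0.03  0.25 15.63]
```

View pics/wr1.png

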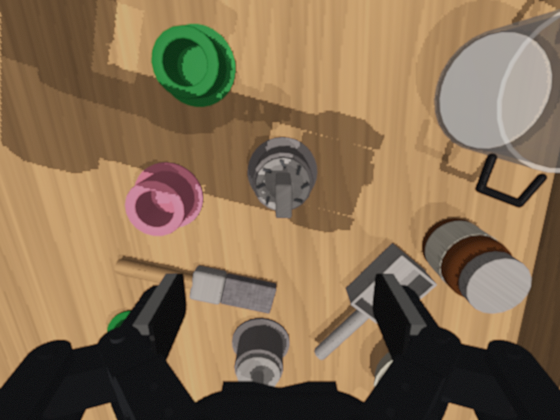

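The wrist view shows the rotor's bar at (283,195), in line with the fingers and with clear space around it. I'll go down and grip.

Request:
{"method": "jog_arm", "body": {
  "plan": "0 0 0 0 0.35 3 0;0 0 0 0 0 3.5 0;0 0 0 0 0 3.5 0;0 0 0 0 0 3 0;0 0 0 0 0 1.7 0;0 0 0 0 0 0.8 0;0 0 0 0 0 0 0;0 0 0 0 0 0 255;0 0 0 0 0 0 255;0 0 0 0 0 0 255"
}}

```text
time_s: 4.55
position: [0.5021, -0.0412, 0.0776]
tool_rot: [[0.053, 0.999, 0.002], [0.999, -0.053, -0.001], [-0.001, 0.003, -1.0]]
ft_force: [-0.1, 0.6, -0.7]
grip_width: 0.0517
gripper_force: 0.0
```

Request:
{"method": "jog_arm", "body": {
  "plan": "0 0 0 0 0 0 255;0 0 0 0 0 0 255;0 0 0 0 0 0 255;0 0 0 0 0 0 255;0 0 0 0 0 0 255;0 0 0 0 0 0 255"
}}

```text
time_s: 5.05
position: [0.5017, -0.0408, 0.0767]
tool_rot: [[0.052, 0.999, 0.001], [0.999, -0.052, -0.0], [-0.0, 0.001, -1.0]]
ft_force: [-1.8, 0.7, 6.9]
grip_width: 0.0132
gripper_force: 60.1
```

Request:
{"method": "jog_arm", "body": {
  "plan": "0 0 0 0 0 -0.5 255;0 0 0 0 0 -1 255;0 0 0 0 0 -2 255;0 0 0 0 0 -2.5 255;0 0 0 0 0 -2.5 255;0 0 0 0 0 -2.5 255;0 0 0 0 0 -2.5 255;0 0 0 0 0 -2 255;0 0 0 0 0 -1 255;0 0 0 0 0 0 255",
  "grip_force": 90
}}

```text
time_s: 5.88
position: [0.502, -0.0409, 0.2433]
tool_rot: [[0.052, 0.999, 0.003], [0.999, -0.052, -0.001], [-0.001, 0.003, -1.0]]
ft_force: [0.0, -0.1, -3.9]
grip_width: 0.0128
gripper_force: 88.3
```

```bash
python3 - <<'E'
from h import *
go([.5755,.1,.24],-3)
print(env.observe()["ft_force"])
E
```

```text
t 5.8833 pos [ 0.502  -0.0409  0.2433] y ang -3.0 q [-18.2  16.5  80.3  -0.   82.9 -15.2] w 0.012824092863281341
rotvec [0.19 0.05 0.  ] shift cm, cur frame [14.46  6.6   0.33] new frame [14.46  6.6   0.33]
[ 0.0106079  -0.13426963 -3.89536184]
```

Request:
{"method": "jog_arm", "body": {
  "plan": "0 0 0 1.5 0.4 0 255;0 0 0 3 0.7 0 255;0 0 0 3.5 0.9 0 255;0 0 0 3.5 0.9 0 255;0 0 0 3.5 0.9 0 255;0 0 0 3.5 0.9 0 255;0 0 0 3 0.7 0 255;0 0 0 2 0.5 0 255;0 0 0 1 0.2 0 255;0 0 0 0 0 0 255"
}}

```text
time_s: 6.72
position: [0.575, 0.2023, 0.2395]
tool_rot: [[0.05, 0.999, -0.003], [0.999, -0.05, -0.0], [-0.0, -0.003, -1.0]]
ft_force: [-0.8, -0.6, -3.1]
grip_width: 0.0132
gripper_force: 88.0
```

```bash
cat > hub.py <<'E'
from look import *
m=(abs(w[...,0]-.576)<.045)&(abs(w[...,1]-.258)<.045)&(w[...,2]>.112)&(w[...,2]<.13)
p=w[m]
if len(p):
    (cx,cy),r=cv2.minEnclosingCircle(p[:,:2].astype(np.float32)*1000);print("hub",len(p),np.median(p,0),cx,cy,r)
# rectified top view at rim height, 0.2 mm/px, +x up? : u=x, v=y
n=400; H=0.0002; C=np.array([.576,.258])
g=np.stack(np.meshgrid(np.arange(n),np.arange(n)),-1); xy=(g-n/2)*H+C
f=K(im); T=np.array(im["world_from_camera"])
P=np.concatenate([xy,np.full((n,n,1),.1225)],-1)-T[:3,3]; c=P@T[:3,:3]
u=(c[...,0]/c[...,2]*f+im["cx"]).astype(np.float32); v=(c[...,1]/c[...,2]*f+im["cy"]).astype(np.float32)
r=cv2.remap(im["pixels"],u,v,cv2.INTER_CUBIC); np.save("rect.npy",r)
big=im["pixels"]; 
save(sys.argv[1],np.hstack([r,cv2.resize(big,(400,300)) if 0 else cv2.copyMakeBorder(cv2.resize(big,(400,300)),0,100,0,0,cv2.BORDER_CONSTANT)]))
go([.5755,.258,.243],-3)
E
python3 hub.py hub1
```

```text
[0.5796 0.2861 0.382 ] [-0.0186 -0.3259 -0.9452]
hub 3208 [0.5763 0.2612 0.1224] 576.3294067382812 260.25714111328125 28.86639976501465
t 6.7667 pos [0.5749 0.2009 0.2399] y ang -2.94 q [ 8.1 27.6 63.3 -0.  89.2 11.1] w 0.013076780867147107
rotvec [-0.14  0.05  0.06] shift cm, cur frame [ 5.71 -0.23 -0.32] new frame [ 5.71 -0.24 -0.31]
```

View pics/hub1.png

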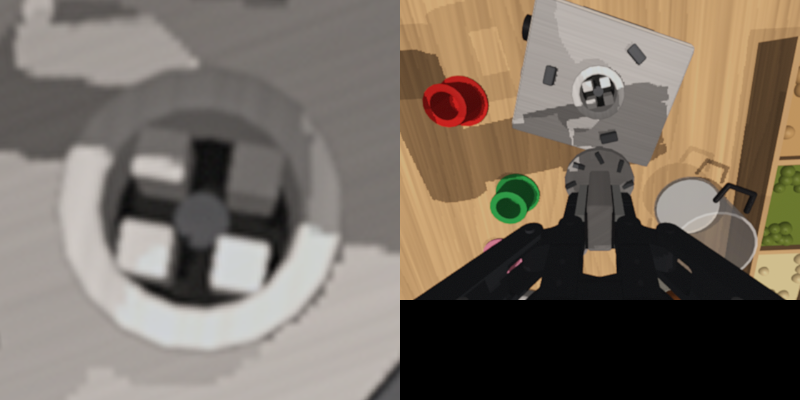

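The rectified view is centred on world (0.576, 0.258). It shows the hub at about (201,209) and the dogs at (162,152), (258,167), (147,248) and (242,263), so the slots are turned about +8.5°. I'll check that numerically, and check how the rotor sits in the gripper.

```bash
python3 - <<'E'
from h import *
np.set_printoptions(precision=4,suppress=True)
g=cv2.cvtColor(np.load("rect.npy"),cv2.COLOR_RGB2GRAY).astype(np.float32)
pol=cv2.warpPolar(np.minimum(g,110),(100,720),(201,208),100,cv2.WARP_POLAR_LINEAR)
for a,b in((45,60),(50,75),(60,75)):
    s=pol[:,a:b].mean(1); F=np.fft.fft(s)[4]; print("bright at",np.degrees(-np.angle(F))/4,"-> slot",(np.degrees(-np.angle(F))/4+45)%90)
im=imaging.get_image("wrist"); w=cloud(im); s=env.observe(); P=np.array(s["position"]);R=np.array(s["tool_rot"])
t=(w-P)@R  # tool frame
m=(np.linalg.norm(t[...,:2],axis=-1)<.035)&(t[...,2]>.012)&(t[...,2]<.045)
p=t[m];print(len(p),np.nanpercentile(p,[2,98],0))
f=p[abs(p[:,2]-.0187)<.004]
if len(f):
    (a,b),r=cv2.minEnclosingCircle(f[:,:2].astype(np.float32)*1000);print(a,b,r)
h=p[p[:,0]>.01]; print("flange y extent",h[:,1].min(),h[:,1].max(),"x max",h[:,0].max())
go([.5764,.2598,.2],8.5)
E
```

```text
bright at -34.962524 -> slot 10.037476
bright at -35.250965 -> slot 9.749035
bright at -35.340782 -> slot 9.659218
3854 [[-0.0051 -0.0245  0.0128]
 [ 0.0277  0.0246  0.0248]]
2.103248357772827 0.17676454782485962 26.806459426879883
flange y extent -0.025042502037412498 0.025223013171962794 x max 0.028843066957683624
t 6.8167 pos [0.5749 0.2    0.2403] y ang -3.0 q [ 8.1 27.6 63.3 -0.  89.2 11.1] w 0.012760045067339547
rotvec [ -0.12   0.04 -11.5 ] shift cm, cur frame [ 5.98 -0.16  4.03] new frame [5.89 1.03 4.03]
```

Request:
{"method": "jog_arm", "body": {
  "plan": "0 0 -6.1 0 0 0 255;0 0 -6.1 0 0 0 255;0 0 0 1.4 0.3 0 255;0 0 0 1.8 0.35 0 255;0 0 0 1.5 0.3 0 255;0 0 0 1 0.15 0 255;0 0 0 0 0 1 255;0 0 0 0 0 1.2 255;0 0 0 0 0 1 255;0 0 0 0 0 0 255"
}}

```text
time_s: 7.65
position: [0.5761, 0.2579, 0.2063]
tool_rot: [[-0.159, 0.987, -0.005], [0.987, 0.159, -0.001], [-0.001, -0.005, -1.0]]
ft_force: [-0.5, -0.1, -4.0]
grip_width: 0.0128
gripper_force: 87.8
```

Request:
{"method": "jog_arm", "body": {
  "plan": "0 0 0 0 0 0 255;0 0 0 0 0 0 255"
}}

```text
time_s: 7.82
position: [0.5773, 0.2583, 0.2098]
tool_rot: [[-0.159, 0.987, 0.001], [0.987, 0.159, 0.0], [-0.0, 0.001, -1.0]]
ft_force: [0.6, 0.1, -2.9]
grip_width: 0.0128
gripper_force: 87.8
```

```bash
cat > fit.py <<'E'
from look import *
s=env.observe(); P=np.array(s["position"]);R=np.array(s["tool_rot"])
t=(w-P)@R
m=(np.linalg.norm(t[...,:2],axis=-1)<.035)&(abs(t[...,2]-.0187)<.004)
f=t[m]; (a,b),r=cv2.minEnclosingCircle(f[:,:2].astype(np.float32)*1000);print("rotor in tool mm",a,b,r,"world",(P+R@[a/1000,b/1000,0]))
v=im["pixels"][60:340,150:430]
save(sys.argv[1],cv2.resize(v,(600,600),interpolation=cv2.INTER_CUBIC))
go([.5767,.2583,.184],9.2); print(s["ft_force"])
E
python3 fit.py above
```

```text
[0.5638 0.3412 0.3523] [ 0.0531 -0.3219 -0.9453]
rotor in tool mm 1.1373220682144165 0.0260996725410223 26.86138343811035 world [0.5772 0.2596 0.21  ]
t 7.8667 pos [0.5774 0.2585 0.21  ] y ang 9.17 q [13.4 31.  62.2 -0.  86.7  4.2] w 0.012925987690973823
rotvec [ 0.07 -0.   -0.03] shift cm, cur frame [-0.   -0.07  2.6 ] new frame [-0.   -0.07  2.6 ]
[-0.5851  0.4039 -3.228 ]
```

View pics/above.png

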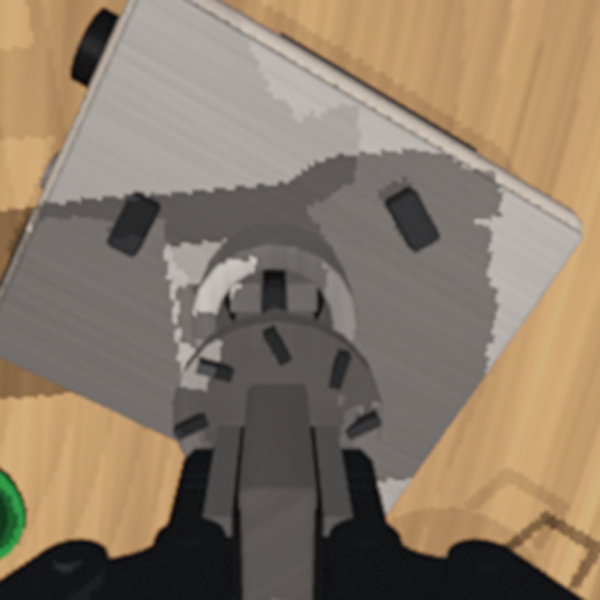

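The slot at (274,290) runs parallel to the image columns and lines up with the bar at (278,410), so the angle fits. I'll nudge 0.8 mm sideways and go down to touch.

Request:
{"method": "jog_arm", "body": {
  "plan": "0 0 0 0 -0.08 0.7 255;0 0 0 0 0 0.7 255;0 0 0 0 0 0.5 255;0 0 0 0 0 0.3 255;0 0 0 0 0 0.3 255;0 0 0 0 0 0.2 255;0 0 0 0 0 0.2 255;0 0 0 0 0 0 255"
}}

```text
time_s: 8.53
position: [0.5762, 0.2585, 0.18]
tool_rot: [[-0.16, 0.987, -0.0], [0.987, 0.16, -0.0], [-0.0, -0.0, -1.0]]
ft_force: [-0.2, -0.5, -3.4]
grip_width: 0.013
gripper_force: 88.2
```

Request:
{"method": "jog_arm", "body": {
  "plan": "0 0 0 0 0 0.3 255;0 0 0 0 0 0.3 255;0 0 0 0 0 0.3 255;0 0 0 0 0 0 255;0 0 0 0 0 0 255"
}}

```text
time_s: 8.95
position: [0.5762, 0.2585, 0.1711]
tool_rot: [[-0.16, 0.987, -0.0], [0.987, 0.16, -0.0], [-0.0, -0.0, -1.0]]
ft_force: [0.2, 0.0, -4.3]
grip_width: 0.0131
gripper_force: 88.2
```

Free entry, with the stem about 12 mm deep. Continuing down.

Request:
{"method": "jog_arm", "body": {
  "plan": "0 0 0 0 0 0.3 255;0 0 0 0 0 0.3 255;0 0 0 0 0 0.3 255;0 0 0 0 0 0.3 255;0 0 0 0 0 0 255;0 0 0 0 0 0 255"
}}

```text
time_s: 9.45
position: [0.5762, 0.2585, 0.1591]
tool_rot: [[-0.16, 0.987, -0.0], [0.987, 0.16, -0.0], [-0.0, -0.0, -1.0]]
ft_force: [-0.5, 0.2, -3.6]
grip_width: 0.0131
gripper_force: 88.2
```

Request:
{"method": "jog_arm", "body": {
  "plan": "0 0 0 0 0 0.2 255;0 0 0 0 0 0.2 255;0 0 0 0 0 0.2 255;0 0 0 0 0 0 255;0 0 0 0 0 0 255"
}}

```text
time_s: 9.87
position: [0.5766, 0.2586, 0.1546]
tool_rot: [[-0.16, 0.987, 0.002], [0.987, 0.16, 0.0], [0.0, 0.002, -1.0]]
ft_force: [-1.3, -0.2, 5.7]
grip_width: 0.0126
gripper_force: 89.6
```

Request:
{"method": "jog_arm", "body": {
  "plan": "0 0 0 0 0 0.2 255;0 0 0 0 0 0 255;0 0 0 0 0 0.2 255;0 0 0 0 0 0 255;0 0 0 0 0 0 255",
  "grip_force": 110
}}

```text
time_s: 10.28
position: [0.5766, 0.2587, 0.1511]
tool_rot: [[-0.16, 0.987, 0.003], [0.987, 0.16, 0.001], [0.0, 0.003, -1.0]]
ft_force: [-3.3, -1.4, 9.8]
grip_width: 0.0131
gripper_force: 107.7
```

Request:
{"method": "jog_arm", "body": {
  "plan": "0 0 0 0 0 0.2 255;0 0 0 0 0 0 255;0 0 0 0 0 0 255;0 0 0 0 0 0 255"
}}

```text
time_s: 10.62
position: [0.5766, 0.2587, 0.1498]
tool_rot: [[-0.16, 0.987, 0.003], [0.987, 0.16, 0.001], [0.0, 0.003, -1.0]]
ft_force: [-4.9, -1.1, 13.9]
grip_width: 0.0127
gripper_force: 107.9
```

Request:
{"method": "jog_arm", "body": {
  "plan": "0 0 0 0 0 0.15 255;0 0 0 0 0 0 255;0 0 0 0 0 0 255;0 0 0 0 0 0 255"
}}

```text
time_s: 10.95
position: [0.5767, 0.2587, 0.1498]
tool_rot: [[-0.16, 0.987, 0.005], [0.987, 0.16, 0.001], [0.0, 0.005, -1.0]]
ft_force: [-7.3, -2.3, 21.2]
grip_width: 0.0125
gripper_force: 109.1
```

Height has stopped changing while the force rises, so it is on the hard stop. One check with the cameras.

```bash
python3 - <<'E'
from h import *
im=imaging.get_image("wrist"); save("fin",cv2.resize(im["pixels"][80:340,150:430],(600,557))); w=cloud(im)
m=(np.linalg.norm(w[...,:2]-[.5764,.26],axis=-1)<.0275)&(w[...,1]>.27)
z=w[m][:,2]; print(np.histogram(z,np.arange(.08,.16,.004)))
print(np.round(env.observe()["ft_force"],1), env.observe()["position"])
E
```

```text
(array([   0,    0,    0,    0,    0,    0,    0,    0,    0,    0,  347,
        191, 1147,  871,  148,   66,  101,  106,  160]), array([0.08 , 0.084, 0.088, 0.092, 0.096, 0.1  , 0.104, 0.108, 0.112,
       0.116, 0.12 , 0.124, 0.128, 0.132, 0.136, 0.14 , 0.144, 0.148,
       0.152, 0.156]))
[-7.7 -2.6 21.3] [0.5766587  0.2586753  0.14977516]
```

View pics/fin.png

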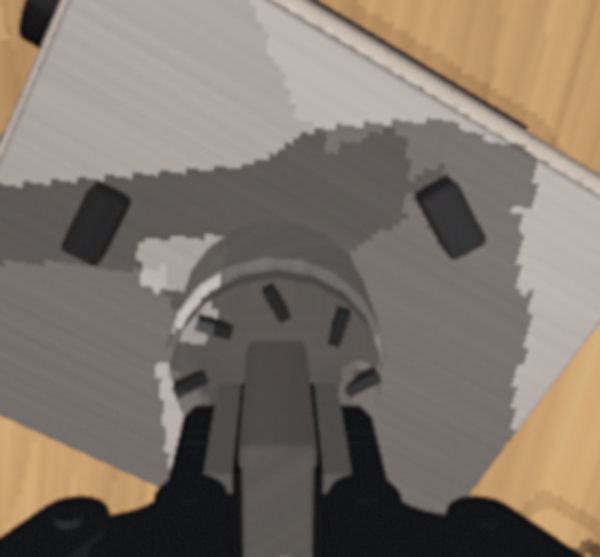

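The flange at (275,330) sits concentrically on the hub rim, with its top at about 0.131 m, which is the home height. I'm handing in.

```bash
python3 -c "
from rig import job
print(job.close_job())"
```

```text
the job is handed in; nothing more can be done
None
```

The rotor is in the drive hub and pressed home: its flange sits on the rim and the gripper is still holding it down with about 21 N at the wrist. The job is handed in, but the judge returned no verdict.

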